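# Snug up the nozzle tins and click the storage tray shut

## Task

Push the sliding divider in the open storage tray along until the three upright nozzle tins are packed snug against the tray's end wall. Then swing the lid over and press its front edge down past the catch until it is fully shut. Leave everything else on the counter where it is.

Things in the scene. Friction and masses are not known exactly. Their poses are not given: they have to be found in the camera images.
- tray: Grey plastic lidded storage tray, fixed to the counter, 140 mm (its x) by 240 mm (its y) by 90 mm high, walls and floor 4 mm thick, open at the top. Origin: centre of its underside; x points to the hinge side (away from the robot at yaw 0), y along its length to the tins' end, z up. Inside it runs from -66 to 66 mm in x, -116 to 116 mm in y. A 64 mm wide sprung tongue with an outward rib in the middle of its front (-x) wall is the catch for the lid.
- divider (a joint): Sliding divider (end stop), in m: grows as it is pushed along the tray's +y. At value q its flat face towards the tins is at tray y = q - 0.040 and the flat back that one pushes on is 5 mm behind that (tray y = q - 0.045; its rounded top 4 mm of edge is 3 mm thicker). With the three tins tight against the end wall it reads 0.072. Runs with about 2.5 N of friction (4 to 6 N with the tins) and stays where it is left. It starts at 0.007 to 0.045.
- divider_top (a point): Middle of the back upper edge of the divider, 80 mm above the counter (10 mm below the tray's rim). The divider is a pale grey plastic plate 126 mm wide (tray x), 5 mm thick, from 4 to 80 mm above the counter, with a low foot behind it (40 mm long, top 8 mm above the counter, its two 3 mm side gussets at tray x = +-48 mm reach 62 mm up); between the gussets its back is free to push on.
- lid (a joint): Lid of the tray, in rad: 0 fully shut, grows as it opens. It starts open at 1.75 to 1.95 (leaning back past upright). A slightly stiff hinge holds it there; below about 1.0 it sinks by its own weight and comes to rest on the catch at about 0.07 (front edge some 10 mm too high). From there the front edge has to be pressed down with about 10 N (twice that at the middle of the lid) until it snaps past the catch, which then keeps it at 0.
- lid_edge (a point): Middle of the lid's front edge, on its outer (top) face. The lid is a pale grey plate 153 mm from hinge to front edge, 248 mm wide along the tray's y, 3.5 mm thick, with a rim 9 mm deep around its underside and an 80 mm wide flap 24 mm deep at the middle of the front, with a 12 mm thumb lip pointing outwards from the flap's foot. When shut the outer face is 94 mm above the counter and this point is at tray x = -0.0795. The lid may be pushed by hand anywhere on its outer face.
- lid_hinge (a point): Middle of the lid's hinge line, which runs along the tray's y at tray x = 0.0735, 90.5 mm above the counter.
- tin1: Slim stainless nozzle tin 1, standing on its long edge in the tray: 112 mm (its x, across the tray) by 28 mm (its y, along the tray) by 66 mm high, about 160 g, loose. Origin: centre of its underside. Nearest the end wall.
- tin2: Slim stainless nozzle tin 2, standing on its long edge in the tray: 112 mm (its x, across the tray) by 28 mm (its y, along the tray) by 66 mm high, about 160 g, loose. Origin: centre of its underside. The middle one.
- tin3: Slim stainless nozzle tin 3, standing on its long edge in the tray: 112 mm (its x, across the tray) by 28 mm (its y, along the tray) by 66 mm high, about 160 g, loose. Origin: centre of its underside. Nearest the divider.
- jug: Bystander: glass measuring jug, 106 mm across, 125 mm high, handle to its +y reaching 90 mm from its axis; loose. Origin: centre of its underside.
- spatula: Bystander: red silicone spatula, 250 mm long, lying on the counter along its x; loose.
- cake_lifter: Bystander: flat wooden cake lifter, about 310 mm long along its x and 130 mm wide, lying on the counter; loose.
- round_tin: Bystander: round lidded stainless tin, 93 mm across, 60 mm high; loose. Origin: centre of its underside.
There are look-alikes about, which are no part of the job. What is shaped like the tin1 but green is not meant.

How it is judged:
On the way, in this order (a step that is already met when the one before it is completed fails the run):
1. The divider has packed the three upright tins snug against the end wall, with the lid still open (value of joint divider above 0.067 m and angle between each of tin1, tin2, tin3's own z axis and vertical below 0.1 rad and y of each of tin1, tin2, tin3 in the frame of tray above 0.03 m and z of each of tin1, tin2, tin3 in the frame of tray below 0.012 m and value of joint lid above 0.3 rad), for 0.2 s.
2. The lid is pressed past its catch, fully shut (value of joint lid below 0.02 rad), for 0.2 s.
At the end, for the whole second after the job is handed in: The lid is shut past its catch (within 0.02 rad, 3 mm at the front edge), the divider stands within 5 mm of tight on the three tins, and the tins stand upright (within 0.1 rad) on the tray's floor, packed at the end wall, at rest (value of joint divider above 0.067 m and angle between each of tin1, tin2, tin3's own z axis and vertical below 0.1 rad and y of each of tin1, tin2, tin3 in the frame of tray above 0.03 m and z of each of tin1, tin2, tin3 in the frame of tray below 0.012 m and value of joint lid below 0.02 rad and linear speed of each of tin1, tin2, tin3 below 0.02 m/s); the robot touches nothing.
It fails at once if the jug is shifted by more than 30 mm or tipped (distance of jug from where it was at the start of the episode above 0.03 m or angle between jug's own z axis and vertical above 0.35 rad).
It fails at once if the spatula is shifted by more than 30 mm or tipped (distance of spatula from where it was at the start of the episode above 0.03 m or angle between spatula's own z axis and vertical above 0.35 rad).
It fails at once if the cake lifter is shifted by more than 30 mm or tipped (distance of cake_lifter from where it was at the start of the episode above 0.03 m or angle between cake_lifter's own z axis and vertical above 0.35 rad).
It fails at once if the round tin is shifted by more than 30 mm or tipped (distance of round_tin from where it was at the start of the episode above 0.03 m or angle between round_tin's own z axis and vertical above 0.35 rad).
It also fails if it takes over 58 s, if anything falls off the work surface, if the arm or the gripper's body presses on something with over 40 N, if the wrist force passes 120 N, or if a joint passes its speed limit or range.

## Robot

A 6-joint arm with a two-finger parallel gripper is mounted at the origin on the work surface. World frame = base frame: x ahead of the robot, y to its left, z up, the work surface at z = 0. Lengths are in m, angles in rad, forces in N, time in s.
With the tool pointing down it reaches from about 0.35 to 0.85 m from the base axis. Payload 8.1 kg.
Tool frame: the origin (TCP) lies on the centre line of the jaws, within the pads' length; the fingertips stand 11 mm ahead of it and the grasp point (between the pads) lies 8 mm behind it (tip_reach is the z of the fingertips in the tool frame, in m); z points along the fingers, y is the direction in which the jaws open and shut (so a half turn about z gives the same grasp; the last joint's range is limited). The gripper opens to 93 mm and grips with 3 to 60 N. Pads are 15 mm wide; open, the fingers measure 128 mm over their backs; the gripper's body (75 mm by 188 mm) begins 65 mm behind the grasp point.
Start: joints at [-1.264, 0.13, 1.488, -0, 1.523, -0.085], TCP at [0.229, -0.555, 0.23] pointing down, gripper open.
Joint ranges: [-2.96, 2.96], [-0.89, 2.26], [0.02, 2.5], [-1.34, 4.48], [0, 2.73], [-2.66, 2.66]. Speed limits (rad/s): [2.39, 2.39, 2.79, 3.14, 3.14, 3.14].

## Interface

Orientations are given as a rotation vector (axis times angle).
In Python, from plant import read_state, read_camera, camera_params, close_job, silhouettes, tip_of, tip_reach gives the robot as it stands.
- The arm moves only by the shell command python3 -m creep 'ROWS' [FORCE]. ROWS is JSON, a list of rows, each a list of 5 numbers: the shift along the tool's x, y, z in m, then the turn about the tool's z in rad, then the closure in counts, from 0 (fully open) to 255 (shut). In form: [[dx, dy, dz, twist, gripper], ...]. A call has 1 to 12 rows; each row shifts and turns the commanded pose from where the row before left it, along the tool's axes as they then stand; what a row does not reach is not made up. A row lasts 1/12 s, in which the tool goes at most 41.7 mm and 7.16 degrees, less where a joint would pass 70% of its speed; a pose out of reach is approached as far as the arm can. A call is refused whole if a number of a shift passes 0.0417 or a number of a turn 0.125, either way. A call with a gripper value outside its range is refused whole. The fingers move at their own pace and stop on an object; FORCE is the grip in N (left out, the last holds). Time passes only in rows, so rows that do not move let the fingers close. It gives the time, the measured TCP pose, the force and the opening at its end, in the units of the state.
- read_state(): the state, without advancing time (a new reading comes with each control period).
- read_camera(name): name is "side" or "top" or "wrist"; returns the picture (400x640x3 uint8, red, green, blue); there is no depth.
- camera_params(name): a dict with "fov_y" (degrees; the focal length in pixels is half the picture's height over the tangent of half this angle, whatever the lens; pixels are square), "cx", "cy" (the principal point, pixels), "k1" (the pictures are not rectified: a ray, as slopes to the right and down, at radius r is drawn at 1 + k1 r^2 times it, then the intrinsics apply), "position" and "rotation" of the camera in the world. Camera axes: x right, y down, z forward; pixel columns grow to the right and rows downward; lengths in m; the calibration is good to about 2 mm. A picture is of the moment at which its call begins: read the wrist's pose just before it. camera_params takes no time and is no camera call; for the wrist camera it gives the pose at the moment of the call.
- close_job(): hands the job in, once; it reports no verdict.
Trained networks look in the newest picture that a camera, given by its name, has taken for a name from the list of things; names that differ only in an ending like _2 or _b are one class to them, and where a whole thing is asked for, a point or a joint stands for the part that bears it (a point fixed in the world has none). Each returns a list of dicts, best first, with "confidence" (0 to 1); they miss things now and then, are a little off and sometimes report something else, mostly with a low value. They report only what shows in the picture. A call takes as long as a camera call. They do not tell look-alikes from the thing itself.
- silhouettes(camera, query): "region" (400x640 bool, what is visible of it) and "pixel" ([column, row] in pixels, amid what is visible of it).
- tip_of(camera, query): "pixel" ([column, row] in pixels: a listed point, or the origin of a listed thing).
The state is a dict: "t": time; "q": joint angles; "dq": joint speeds; "joint_torque": joint torques, N m; "tool_pos": TCP position; "orientation": TCP orientation; "force": force on the tool from outside, world axes, zero at the start; "wrist_torque": the same for the moment, N m; "opening": finger opening in m.
Only numpy, scipy, OpenCV 4.12 (cv2) and the standard library are available. Lean on these libraries where they do the work, as an engineer would, in place of code of your own. Each camera call takes 0.05 s, during which the arm holds its last target.

## Working session

There is one attempt and no reset: what is moved stays moved. The work goes in short steps, Python scripts to look and compute and a shell command to move; the robot and the scene stay as the last step left them, time stands still between calls to the robot, and variables do not carry over. Pictures are saved under pics/ and viewed, and the job is handed in when it is done.

```bash
ls; mkdir -p pics; python3 - <<'E'
from plant import *
import cv2,numpy as np
print(read_state())
for n in ["side","top","wrist"]:
    im=read_camera(n); cv2.imwrite(f"pics/{n}0.png",im[:,:,::-1]); print(n,camera_params(n))
print(tip_reach)
E
```

```text
pics
{'t': 0.0, 'q': array([-1.26438689e+00,  1.31112734e-01,  1.48928284e+00, -1.49832409e-06,
        1.52297418e+00, -8.53822945e-02]), 'dq': array([ 0.00077412,  0.00154178,  0.0005581 ,  0.00071257,  0.0025706 ,
       -0.00123573]), 'joint_torque': array([ 2.35824016e-03, -5.59831238e+01, -4.91768646e+01,  7.66511215e-02,
        3.53145436e-02, -1.16570063e-04]), 'tool_pos': array([ 0.22897341, -0.5540065 ,  0.22861439]), 'orientation': array([-3.07977322e+00, -6.11152736e-01,  3.10028501e-04]), 'force': array([ 0.14467245,  0.52747004, -0.14421841]), 'wrist_torque': array([ 0.01712867,  0.02112905, -0.06611445]), 'opening': 0.09303420980452967}
side {'fov_y': 47.41385850100165, 'cx': 320.67180230956717, 'cy': 204.32137503206468, 'k1': -0.12467908415497239, 'position': array([0.11064669, 0.73893116, 0.86266737]), 'rotation': array([-0.72876468,  2.6183472 , -1.1433534 ])}
top {'fov_y': 56.82514516363604, 'cx': 318.1227993137866, 'cy': 202.5673863259262, 'k1': -0.03912583043384136, 'position': array([0.35489208, 0.0245983 , 0.96629871]), 'rotation': array([-2.09839947,  2.14758041, -0.16031359])}
wrist {'fov_y': 68.27142040020861, 'cx': 316.1824251011827, 'cy': 198.7695357632127, 'k1': -0.039478531077635826, 'position': array([ 0.29559658, -0.52555708,  0.38468978]), 'rotation': array([ 2.42336494, -1.62037037, -0.21787682])}
0.011
```

View pics/side0.png

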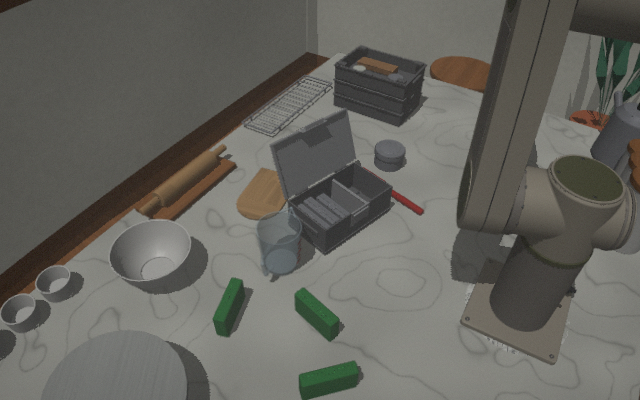

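View pics/top0.png

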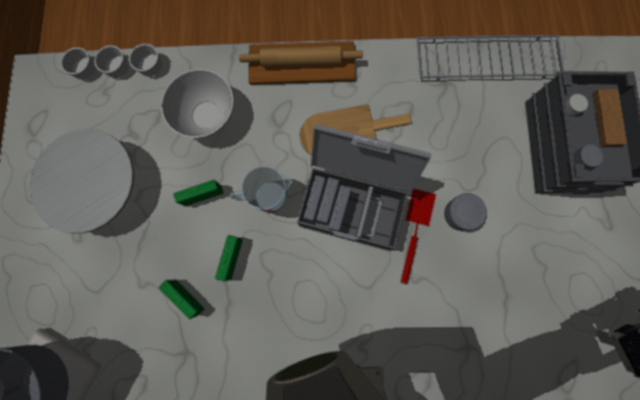

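View pics/wrist0.png

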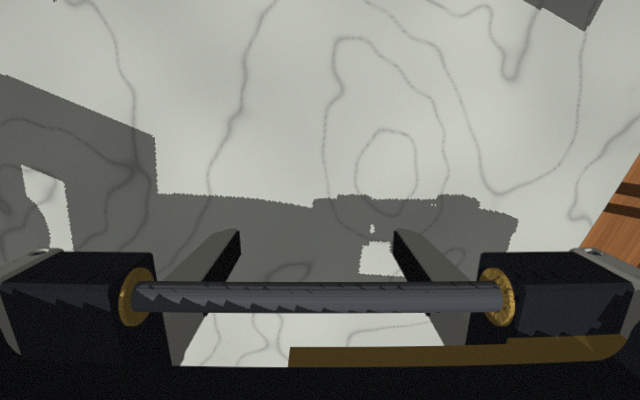

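```bash
cat > h.py <<'E'
from plant import *
import cv2,numpy as np
from scipy.spatial.transform import Rotation as R
from scipy.optimize import least_squares
def project(cp,P):
    P=np.atleast_2d(P); c=(P-cp['position'])@R.from_rotvec(cp['rotation']).as_matrix()
    s=c[:,:2]/c[:,2:]; s=s*(1+cp['k1']*(s**2).sum(1,keepdims=True))
    f=200/np.tan(np.radians(cp['fov_y']/2)); return s*f+[cp['cx'],cp['cy']]
def ray(cp,px):
    f=200/np.tan(np.radians(cp['fov_y']/2)); d=(np.array(px,float)-[cp['cx'],cp['cy']])/f; s=d.copy()
    for _ in range(20): s=d/(1+cp['k1']*(s@s))
    return cp['position'],R.from_rotvec(cp['rotation']).as_matrix()@np.r_[s,1]
def atz(cp,px,z):
    o,d=ray(cp,px); return o+d*(z-o[2])/d[2]
def tri(obs):
    A=np.zeros((3,3));b=np.zeros(3)
    for cp,px in obs:
        o,d=ray(cp,px);d=d/np.linalg.norm(d);M=np.eye(3)-np.outer(d,d);A+=M;b+=M@o
    return np.linalg.solve(A,b)
E
python3 - <<'E'
from h import *
np.set_printoptions(precision=4,suppress=True)
out={}
for c in ["top","side"]:
    read_camera(c)
    for q in ["divider_top","lid_edge","lid_hinge","tin1","jug","round_tin","spatula","cake_lifter","tray"]:
        r=tip_of(c,q)
        out[c,q]=r
        print(c,q,[(np.round(a['pixel'],1).tolist(),round(a['confidence'],2)) for a in r[:5]])
ct,cs=camera_params('top'),camera_params('side')
for q in ["divider_top","lid_edge","lid_hinge","jug","round_tin","tray","cake_lifter","spatula"]:
    if out['top',q] and out['side',q]: 
        p=tri([(ct,out['top',q][0]['pixel']),(cs,out['side',q][0]['pixel'])])
        print(q,p,project(ct,p)-out['top',q][0]['pixel'],project(cs,p)-out['side',q][0]['pixel'])
im=cv2.imread('pics/top0.png')
cv2.imwrite('pics/topcrop.png',cv2.resize(im[90:270,220:500],None,fx=2.8,fy=2.8,interpolation=cv2.INTER_CUBIC))
im=cv2.imread('pics/side0.png')
cv2.imwrite('pics/sidecrop.png',cv2.resize(im[100:290,220:440],None,fx=3.1,fy=3.1,interpolation=cv2.INTER_CUBIC))
print(read_state()['t'])
E
```

```text
top divider_top [([363.7, 214.0], 0.82)]
top lid_edge [([376.2, 136.7], 0.96)]
top lid_hinge [([361.0, 174.4], 0.88), ([460.7, 212.5], 0.2)]
top tin1 [([342.6, 210.9], 0.96), ([325.5, 205.5], 0.88), ([205.3, 196.6], 0.87), ([313.1, 200.7], 0.75), ([235.6, 256.2], 0.72)]
top jug [([272.5, 196.1], 0.89)]
top round_tin [([458.6, 215.0], 0.92)]
top spatula [([411.9, 234.3], 0.69)]
top cake_lifter [([374.5, 124.4], 0.92)]
top tray [([351.1, 212.8], 0.87)]
side divider_top [([348.4, 188.9], 0.8)]
side lid_edge [([308.0, 121.4], 0.88)]
side lid_hinge [([320.0, 179.2], 0.92), ([348.4, 190.5], 0.67), ([281.8, 261.1], 0.61)]
side tin1 [([332.0, 223.1], 0.89), ([321.1, 225.7], 0.84), ([330.1, 386.8], 0.69), ([230.7, 313.1], 0.68), ([309.4, 229.9], 0.59)]
side jug []
side round_tin [([389.3, 163.1], 0.94)]
side spatula [([384.1, 189.8], 0.73)]
side cake_lifter [([280.9, 173.6], 0.97), ([349.7, 191.9], 0.4)]
side tray []
divider_top [ 0.4804 -0.0657  0.0922] [[-0.8417 -2.0705]] [[2.0266 0.4144]]
lid_edge [ 0.6172 -0.0837  0.2395] [[-0.4546 -1.176 ]] [[0.981  0.3365]]
lid_hinge [ 0.573  -0.0662  0.0851] [[0.1892 0.4907]] [[-0.4653 -0.1342]]
round_tin [ 0.4771 -0.3238  0.0088] [[0.1646 0.3851]] [[-0.3495 -0.0525]]
cake_lifter [ 0.7368 -0.118  -0.0029] [[0.0302 0.081 ]] [[-0.0744 -0.0271]]
spatula [ 0.4328 -0.1962  0.0149] [[-0.3775 -0.9082]] [[0.8735 0.1269]]
1.15
```

View pics/topcrop.png

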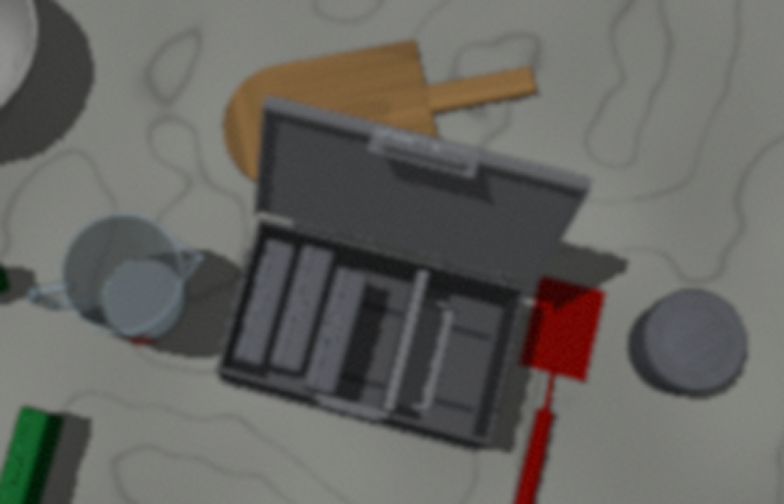

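View pics/sidecrop.png

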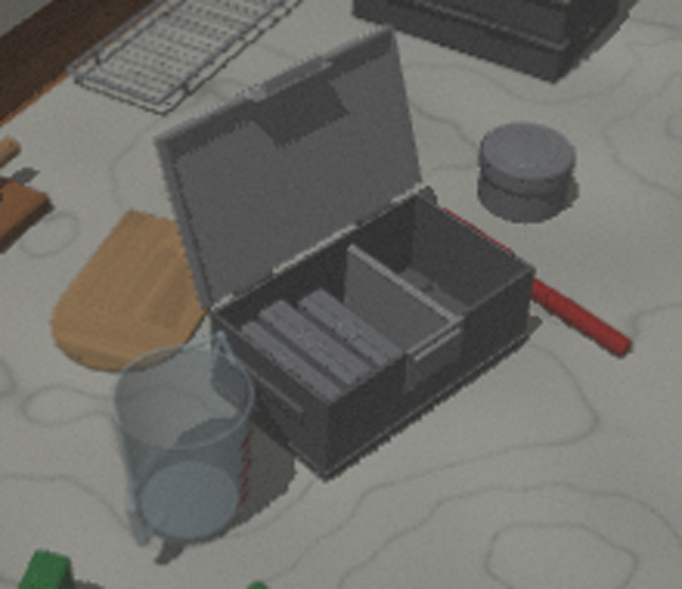

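```bash
python3 - <<'E'
from h import *
np.set_printoptions(precision=4,suppress=True)
ct,cs=camera_params('top'),camera_params('side')
def T(c): return np.array(c)/2.8+[220,90]
def S(c): return np.array(c)/3.1+[220,100]
obs=[(ct,T((222,373)),(-.07,.12,.09)),(ct,T((487,440)),(-.07,-.12,.09)),(ct,T((260,222)),(.07,.12,.09)),
(cs,S((326,410)),(-.07,.12,.09)),(cs,S((533,268)),(-.07,-.12,.09)),(cs,S((213,318)),(.07,.12,.09)),(cs,S((326,478)),(-.07,.12,0)),
(ct,(361,174.4),(.0735,0,.0905)),(cs,(320,179.2),(.0735,0,.0905))]
def w(p,l):
    c,s=np.cos(p[2]),np.sin(p[2]);l=np.array(l);return np.array([p[0]+c*l[0]-s*l[1],p[1]+s*l[0]+c*l[1],l[2]])
f=lambda p:np.concatenate([(project(cp,w(p,l))[0]-px) for cp,px,l in obs])
r=least_squares(f,[.5,-.05,-.25],loss='soft_l1');print(r.x,np.degrees(r.x[2]));print(r.fun.reshape(-1,2))
p=r.x
for a in (1.75,1.85,1.95):
    # edge: shut rel hinge (-.153,+.0035)
    v=np.array([-.153,.0035]);c,s=np.cos(a),np.sin(a)
    e=(.0735+v[0]*c+v[1]*s,0,.0905-v[0]*s+v[1]*c)
    print(a,e,project(ct,w(p,e)),project(cs,w(p,e)))
for q in (0,.01,.02,.03,.04): 
    e=(0,q-.045,.08);print(q,project(ct,w(p,e)),project(cs,w(p,e)))
top=cv2.imread('pics/top0.png');sd=cv2.imread('pics/side0.png')
def draw(im,cp,pts,col):
    P=project(cp,[w(p,l) for l in pts]); cv2.polylines(im,[np.round(P*16).astype(int).reshape(-1,1,2)],True,col,1,cv2.LINE_AA,4)
for im,cp in((top,ct),(sd,cs)):
    draw(im,cp,[(sx*.07,sy*.12,.09) for sx,sy in((1,1),(1,-1),(-1,-1),(-1,1))],(0,0,255))
    draw(im,cp,[(sx*.07,sy*.12,0) for sx,sy in((1,1),(1,-1),(-1,-1),(-1,1))],(0,255,0))
    for q in(.02,.03): draw(im,cp,[(-.063,q-.045,.08),(.063,q-.045,.08)],(255,255,0))
cv2.imwrite('pics/fit.png',np.vstack([cv2.resize(top[150:260,280:430],None,fx=3,fy=3),cv2.resize(sd[160:260,280:430],None,fx=3,fy=3)])[:600])
E
```

```text
[ 0.495  -0.0426 -0.2751] -15.760934838642592
[[-2.2533 -1.1925]
 [ 1.5544  0.0684]
 [-0.9496 -2.3496]
 [ 1.3188 -1.4989]
 [ 0.3081 -0.8034]
 [-1.239  -1.7928]
 [ 0.2844  1.6056]
 [-0.9665  2.8853]
 [ 1.2327 -0.0269]]
1.75 (np.float64(0.10421559732843107), 0, np.float64(0.24042598867693912)) [[370.0863 145.7406]] [[313.8396 126.4332]]
1.85 (np.float64(0.11902977097456402), 0, np.float64(0.2366105401913351)) [[371.5004 139.662 ]] [[309.75   125.2647]]
1.95 (np.float64(0.13338902619926044), 0, np.float64(0.2313352034858625)) [[372.7543 134.1335]] [[305.8593 124.6861]]
0 [[370.7015 211.4771]] [[352.9307 188.1769]]
0.01 [[366.6698 210.4638]] [[350.3   189.873]]
0.02 [[362.6425 209.4516]] [[347.6455 191.5844]]
0.03 [[358.6196 208.4406]] [[344.9669 193.3113]]
0.04 [[354.6012 207.4307]] [[342.264  195.0538]]
```

View pics/fit.png

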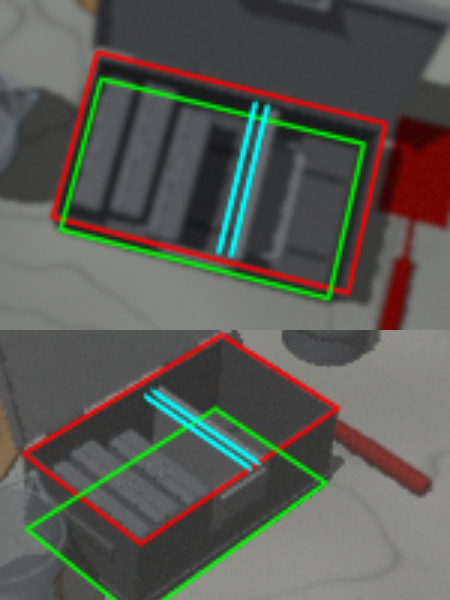

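```bash
python3 - <<'E'
from h import *
for n,(a,b,c,d) in {'top':(155,260,285,420),'side':(150,260,280,400)}.items():
    im=cv2.imread(f'pics/{n}0.png')[a:b,c:d]
    im=np.clip(im.astype(float)*1.8,0,255).astype(np.uint8)
    im=cv2.resize(im,None,fx=5.5 if n=='top' else 5.4,fy=5.5 if n=='top' else 5.4,interpolation=cv2.INTER_CUBIC)
    cv2.imwrite(f'pics/{n}z.png',im);print(im.shape)
E
```

```text
(578, 742, 3)
(594, 648, 3)
```

View pics/topz.png

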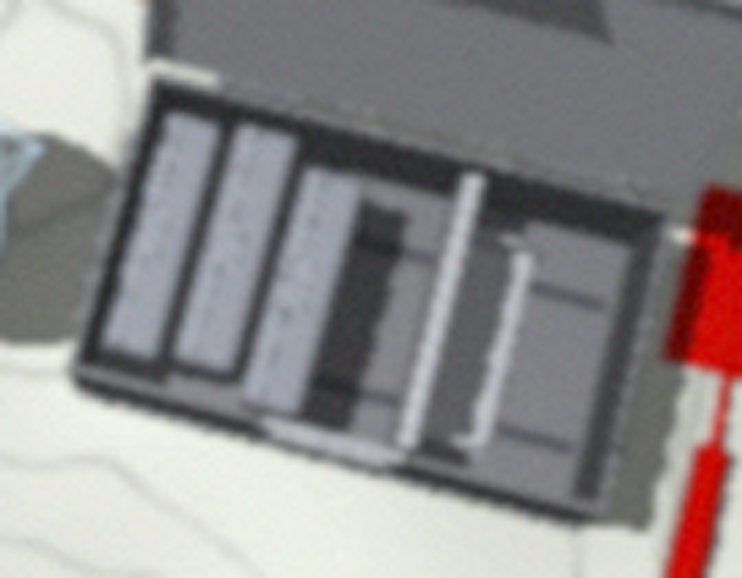

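View pics/sidez.png

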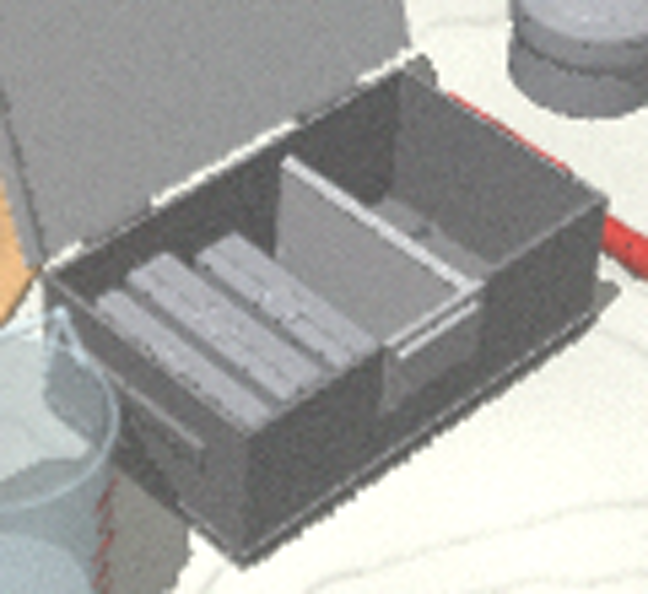

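```bash
cat > fit.py <<'E'
from h import *
np.set_printoptions(precision=4,suppress=True)
ct,cs=camera_params('top'),camera_params('side')
T=lambda c: np.array(c)/5.5+[285,155]-.4
S=lambda c: np.array(c)/5.4+[280,150]-.4
def w(p,l):
    c,s=np.cos(p[2]),np.sin(p[2]);l=np.array(l);return np.array([p[0]+c*l[0]-s*l[1],p[1]+s*l[0]+c*l[1],l[2]])
obs=[(0,T((78,372)),(-.07,.12,.09)),(0,T((605,510)),(-.07,-.12,.09)),(0,T((668,215)),(.07,-.12,.09)),(0,T((152,80)),(.07,.12,.09)),
(1,S((245,435)),(-.07,.12,.09)),(1,S((607,203)),(-.07,-.12,.09)),(1,S((45,270)),(.07,.12,.09)),(1,S((405,65)),(.07,-.12,.09)),]
dv=[(0,T((487,180)),.063),(0,T((415,447)),-.063),(1,S((485,285)),-.063),(1,S((295,155)),.063)]
C=[ct,cs]
def f(p,use=(0,1)):
    r=[project(C[c],w(p,l))[0]-px for c,px,l in obs if c in use]
    r+=[project(C[c],w(p,(x,p[3]-.045,.08)))[0]-px for c,px,x in dv if c in use]
    return np.concatenate(r)
if __name__=="__main__":
  for use in ((0,),(1,),(0,1)):
    r=least_squares(f,[.5,-.05,-.25,.02],args=(use,));print(use,r.x);print(r.fun.reshape(-1,2))
E
python3 fit.py
```

```text
(0,) [ 0.4923 -0.0421 -0.2806  0.0098]
[[-2.0352  0.6256]
 [ 0.5029  1.299 ]
 [ 2.0173 -1.6025]
 [-0.2953 -1.3337]
 [-0.5119 -0.3048]
 [ 0.3036  1.0465]]
(1,) [ 0.4947 -0.0423 -0.3017  0.0077]
[[ 0.0567  0.396 ]
 [ 0.7752 -0.5192]
 [-0.6618  0.3341]
 [ 0.1503 -0.0621]
 [-0.6799 -0.1654]
 [ 0.4296 -0.2489]]
(0, 1) [ 0.4933 -0.0419 -0.2895  0.009 ]
[[-2.2251 -0.2909]
 [ 0.0622  1.2366]
 [ 2.0899 -1.5318]
 [ 0.0017 -2.0788]
 [ 1.1884  0.8693]
 [ 0.9972 -0.6853]
 [-0.167   1.0531]
 [-0.0539  0.0387]
 [-0.0634 -0.4454]
 [ 0.3098  0.7795]
 [-0.4991  0.0915]
 [ 0.1687  0.2215]]
```

```bash
cat > nav.py <<'E'
from h import *
np.set_printoptions(precision=4,suppress=True)
TR=np.array([.4935,-.042,-.29])
def tray2w(l):
    c,s=np.cos(TR[2]),np.sin(TR[2]);return np.array([TR[0]+c*l[0]-s*l[1],TR[1]+s*l[0]+c*l[1],l[2]])
def w2tray(P):
    c,s=np.cos(TR[2]),np.sin(TR[2]);d=np.array(P[:2])-TR[:2];return np.array([c*d[0]+s*d[1],-s*d[0]+c*d[1],P[2]])
def where():
    s=read_state();M=R.from_rotvec(s['orientation']).as_matrix()
    print('t',s['t'],'tool',s['tool_pos'],'tray',w2tray(s['tool_pos']),'F',s['force'],'op',s['opening'])
    t=np.array([np.cos(TR[2]),np.sin(TR[2]),0]);ang=np.arctan2(*(M.T@t)[1::-1]);print('tray x in tool frame angle',ang)
    print('axes x',M[:,0],'y',M[:,1],'z',M[:,2]);return s,M
def togo(l):
    s=read_state();M=R.from_rotvec(s['orientation']).as_matrix()
    d=M.T@(tray2w(l)-s['tool_pos']);print('togo tool frame',d)
E
python3 - <<'E'
from nav import *
s,M=where();togo((0,-.09,.2))
c=camera_params('wrist');print('cam in tool',M.T@(c['position']-s['tool_pos']))
for l in((.12,0,.24),(0,0,0)):print(tray2w(l))
E
```

```text
t 1.15 tool [ 0.2291 -0.5545  0.2297] tray [-0.1068 -0.5667  0.2297] F [ 0.0399 -0.4944  0.5055] op 0.09285040324293635
tray x in tool frame angle 0.6817974110567255
axes x [ 0.9242  0.3819 -0.    ] y [ 0.3819 -0.9242  0.    ] z [-0. -0. -1.]
togo tool frame [ 0.3833 -0.3029  0.0296]
cam in tool [ 0.0725 -0.0012 -0.1558]
[ 0.6085 -0.0763  0.24  ]
[ 0.4935 -0.042   0.    ]
```

```bash
python3 -m creep '[[0,0,0,0.1137,255],[0,0,0,0.1137,255],[0,0,0,0.1137,255],[0,0,0,0.1137,255],[0,0,0,0.1137,255],[0,0,0,0.1137,255],[0,0,0,0,255]]' 20; python3 - <<'E'
from nav import *
where();togo((-.015,-.08,.22))
E
```

```text
t: 1.73
tool_pos: [0.2291, -0.5546, 0.2297]
orientation: [3.107, -0.463, -0.0]
force: [0.3, 0.3, 0.0]
opening: 0.051
t 1.7333 tool [ 0.2291 -0.5546  0.2297] tray [-0.1068 -0.5667  0.2297] F [0.3232 0.2567 0.0461] op 0.05102878642235035
tray x in tool frame angle -0.005819413883937728
axes x [ 0.9566 -0.2915 -0.    ] y [-0.2915 -0.9566  0.0001] z [-0.     -0.0001 -1.    ]
togo tool frame [ 0.0889 -0.4873  0.0096]
```

```bash
python3 -m creep '[[0.007,-0.04,0,0,255],[0.007,-0.04,0,0,255],[0.007,-0.04,0,0,255],[0.007,-0.04,0,0,255],[0.007,-0.04,0,0,255],[0.007,-0.04,0,0,255],[0.007,-0.04,0,0,255],[0.007,-0.04,0,0,255],[0.007,-0.04,0,0,255],[0.007,-0.04,0,0,255],[0.007,-0.04,0,0,255],[0.007,-0.04,0,0,255]]'; python3 -m creep '[[0.003,-0.008,0.01,0,255],[0,0,0.02,0,255],[0,0,0.02,0,255],[0,0,0,0,255],[0,0,0,0,255]]'; python3 - <<'E'
from nav import *
where();togo((-.015,-.08,.22))
for n in ("top","side","wrist"): cv2.imwrite(f'pics/{n}1.png',read_camera(n)[:,:,::-1])
im=np.hstack([cv2.imread('pics/top1.png')[100:280,260:500],cv2.imread('pics/side1.png')[90:270,240:440]])
cv2.imwrite('pics/m1.png',cv2.resize(im,None,fx=1.8,fy=1.8,interpolation=cv2.INTER_CUBIC))
E
```

```text
t: 2.73
tool_pos: [0.4476, -0.1168, 0.23]
orientation: [3.109, -0.448, 0.002]
force: [1.4, -0.6, 0.3]
opening: 0.0003
t: 3.15
tool_pos: [0.4512, -0.1118, 0.1786]
orientation: [-3.109, 0.451, 0.005]
force: [-0.1, -0.6, -0.3]
opening: 0.0003
t 3.15 tool [ 0.4512 -0.1118  0.1786] tray [-0.0206 -0.079   0.1786] F [-0.1316 -0.6149 -0.2678] op 0.00028189548350008144
tray x in tool frame angle 0.0018007891688053012
axes x [ 0.9588 -0.2842 -0.0029] y [-0.2842 -0.9588 -0.0001] z [-0.0028  0.0009 -1.    ]
togo tool frame [ 0.0055  0.001  -0.0414]
```

View pics/m1.png

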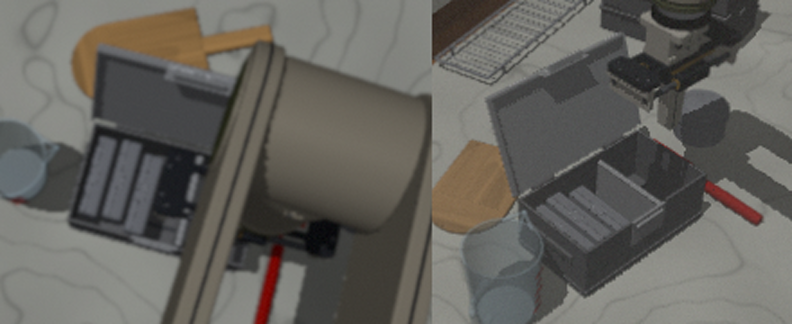

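View pics/wrist1.png

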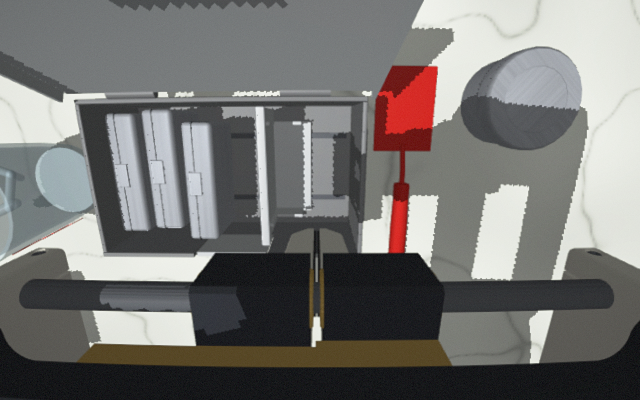

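```bash
python3 - <<'E'
from nav import *
s=read_state();c=camera_params('wrist')
for nm,px,z in [('BL',(77,100),.09),('BR',(367,99),.09),('FL',(104,255),.09),('Fr',(358,253),.09),('div back far',(267,107),.08),('div back near',(270,243),.08)]:
    print(nm,w2tray(atz(c,px,z)))
read_camera('wrist');r=tip_of('wrist','divider_top');print([(a['pixel'],a['confidence'],w2tray(atz(c,a['pixel'],.08))) for a in r])
# finger silhouette hints: project closed finger tips
M=R.from_rotvec(s['orientation']).as_matrix()
for l in((0,.0175,.011),(0,-.0175,.011),(.0,0,.011)):print(project(c,s['tool_pos']+M@np.array(l)))
E
```

```text
BL [0.0701 0.1181 0.09  ]
BR [ 0.0687 -0.1188  0.09  ]
FL [-0.0684  0.1207  0.09  ]
Fr [-0.0652 -0.1164  0.09  ]
div back far [ 0.063 -0.037  0.08 ]
div back near [-0.0597 -0.0346  0.08  ]
[([264.9, 179.6], 0.78, array([ 0.0011, -0.0326,  0.08  ]))]
[[346.7034 240.5838]]
[[289.3386 240.5775]]
[[318.0219 240.5963]]
```

```bash
python3 -m creep '[[0.0055,0,0.02,0,255],[0,0,0.025,0,255],[0,0,0.025,0,255],[0,0,0.025,0,255],[0,0,0.02,0,255],[0,0,0.012,0,255],[0,0,0,0,255]]' && python3 -m creep '[[0,-0.01,0,0,255],[0,-0.01,0,0,255],[0,-0.008,0,0,255],[0,-0.008,0,0,255],[0,-0.006,0,0,255],[0,-0.006,0,0,255],[0,-0.006,0,0,255]]'; python3 - <<'E'
from nav import *
where();togo((-.015,.0075,.05))
E
```

```text
t: 3.98
tool_pos: [0.4557, -0.1131, 0.0503]
orientation: [-3.108, 0.455, 0.006]
force: [0.5, 0.0, 1.2]
opening: 0.0006
t: 4.57
tool_pos: [0.4737, -0.0613, 0.0533]
orientation: [3.108, -0.454, 0.002]
force: [0.1, -3.1, 2.0]
opening: 0.0007
t 4.5667 tool [ 0.4737 -0.0613  0.0533] tray [-0.0134 -0.0241  0.0533] F [ 0.0556 -3.0689  1.9752] op 0.000692997056953138
tray x in tool frame angle 1.753823575571959e-05
axes x [ 0.9582 -0.2859  0.0015] y [-0.2859 -0.9582  0.0003] z [ 0.0013 -0.0007 -1.    ]
togo tool frame [-0.0016 -0.0316  0.0033]
```

```bash
python3 -m creep '[[0,-0.005,0.001,0,255],[0,-0.005,0.001,0,255],[0,-0.004,0,0,255],[0,-0.004,0,0,255],[0,-0.003,0,0,255],[0,-0.003,0,0,255],[0,0,0,0,255]]'; python3 - <<'E'
from nav import *
where()
for n in ("side","wrist"): cv2.imwrite(f'pics/{n}2.png',read_camera(n)[:,:,::-1])
im=cv2.imread('pics/side2.png')[90:270,240:440]
cv2.imwrite('pics/m2.png',cv2.resize(im,None,fx=3,fy=3,interpolation=cv2.INTER_CUBIC))
E
```

```text
t: 5.15
tool_pos: [0.4797, -0.0382, 0.0504]
orientation: [-3.108, 0.454, 0.001]
force: [1.1, -0.4, 0.7]
opening: 0.0003
t 5.15 tool [ 0.4797 -0.0382  0.0504] tray [-0.0143 -0.0003  0.0504] F [ 1.1448 -0.3798  0.6975] op 0.00031689536930154776
tray x in tool frame angle -0.00020340047536126363
axes x [ 0.9582 -0.2861 -0.0005] y [-0.2861 -0.9582 -0.0002] z [-0.0005  0.0004 -1.    ]
```

View pics/m2.png

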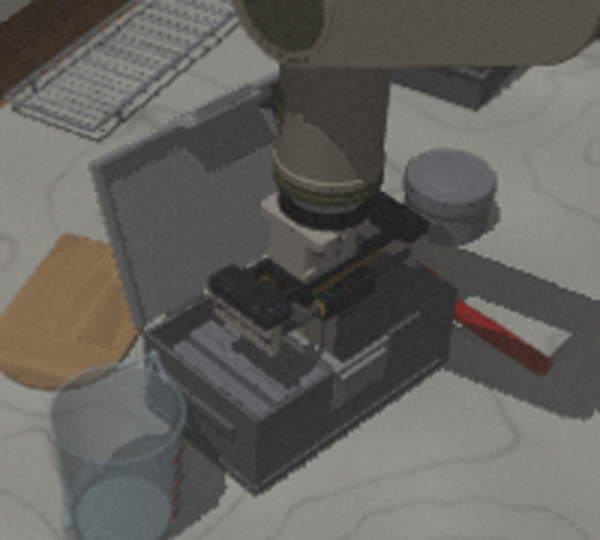

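View pics/wrist2.png

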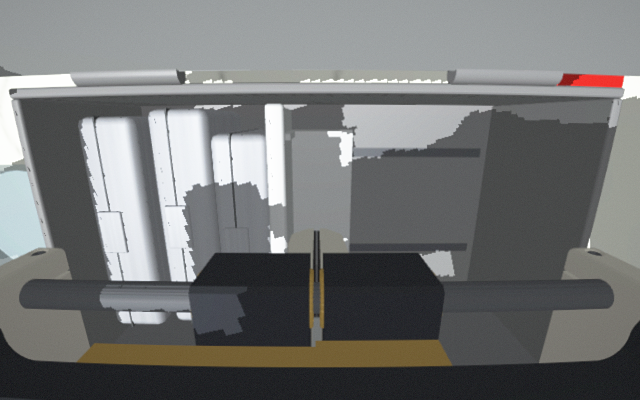

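```bash
python3 - <<'E'
from nav import *
c=camera_params('wrist')
print(w2tray(atz(c,(291,108),.08)),w2tray(atz(c,(285,108),.08)))
for x in (82,137,150,211,214,264): print(x,w2tray(atz(c,(x,120),.070))[:2])
print(w2tray(atz(c,(15,95),.09)),w2tray(atz(c,(622,95),.09)))
E
```

```text
[0.0617 0.011  0.08  ] [0.0617 0.0135 0.08  ]
82 [0.0578 0.1082]
137 [0.0574 0.082 ]
150 [0.0573 0.076 ]
211 [0.0571 0.048 ]
214 [0.057  0.0466]
264 [0.0569 0.024 ]
[0.0679 0.1185 0.09  ] [ 0.0678 -0.1189  0.09  ]
```

```bash
python3 -m creep '[[0,-0.003,0,0,255],[0,-0.002,0,0,255],[0,-0.002,0,0,255],[0,0,0,0,255]]'; python3 - <<'E'
from nav import *
where()
cv2.imwrite('pics/wrist3.png',read_camera('wrist')[:,:,::-1])
E
```

```text
t: 5.58
tool_pos: [0.4815, -0.0318, 0.0504]
orientation: [3.109, -0.454, -0.001]
force: [-1.6, -3.4, -1.0]
opening: 0.0002
t 5.5833 tool [ 0.4815 -0.0318  0.0504] tray [-0.0144  0.0064  0.0504] F [-1.5662 -3.4292 -0.9725] op 0.0002463959117589209
tray x in tool frame angle -0.0002863463775713115
axes x [ 0.9582 -0.2862 -0.0007] y [-0.2862 -0.9582  0.0001] z [-0.0007  0.0001 -1.    ]
```

View pics/wrist3.png

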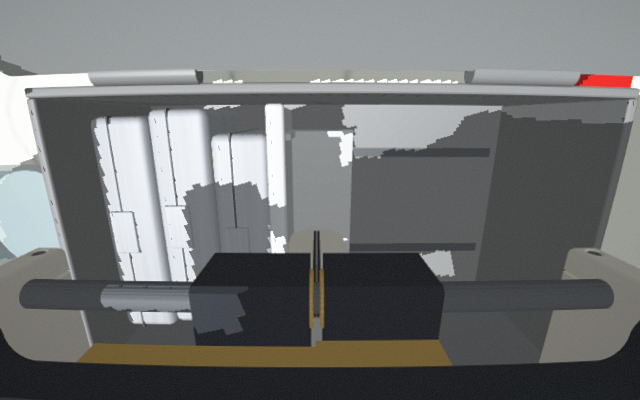

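```bash
python3 -m creep '[[0,-0.002,0,0,255],[0,-0.002,0,0,255],[0,0,0,0,255]]';python3 -m creep '[[0,-0.0015,0,0,255],[0,-0.0015,0,0,255],[0,0,0,0,255]]'; python3 - <<'E'
from nav import *
where()
c=camera_params('wrist')
cv2.imwrite('pics/wrist4.png',read_camera('wrist')[:,:,::-1])
for x in (285,291): print(w2tray(atz(c,(x,108),.08)))
E
```

```text
t: 5.88
tool_pos: [0.4827, -0.0281, 0.0504]
orientation: [3.108, -0.454, -0.001]
force: [-2.8, -3.2, -1.4]
opening: 0.0005
t: 6.13
tool_pos: [0.4827, -0.0278, 0.0505]
orientation: [3.104, -0.454, -0.003]
force: [-8.4, -17.8, 2.8]
opening: 0.0008
t 6.1333 tool [ 0.4827 -0.0278  0.0505] tray [-0.0144  0.0105  0.0505] F [ -8.3994 -17.7918   2.8339] op 0.0007971595616823152
tray x in tool frame angle -0.00038252350869011554
axes x [ 0.9581 -0.2863 -0.0012] y [-0.2863 -0.9581  0.005 ] z [-0.0026 -0.0045 -1.    ]
[0.0618 0.0245 0.08  ]
[0.0618 0.022  0.08  ]
```

View pics/wrist4.png

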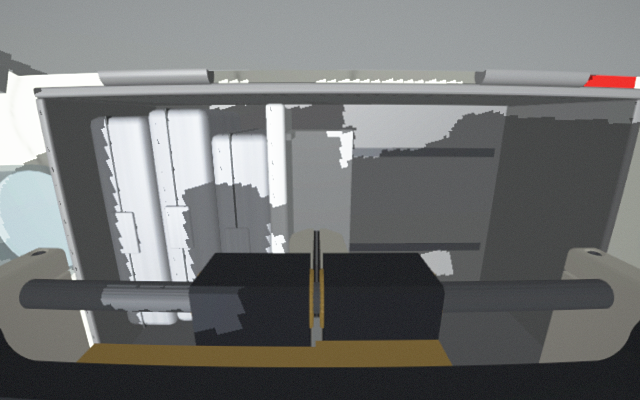

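```bash
python3 -m creep '[[0,0,0,0,255],[0,0,0,0,255],[0,0,0,0,255],[0,0.004,0,0,255],[0,0.01,0,0,255],[0,0.02,0,0,255],[0,0,-0.02,0,255],[0,0,-0.03,0,255],[0,0,-0.04,0,255],[0,0,-0.04,0,255],[0,0,-0.02,0,255],[0,0,0,0,255]]'; python3 - <<'E'
from nav import *
where()
c=camera_params('wrist')
cv2.imwrite('pics/wrist5.png',read_camera('wrist')[:,:,::-1])
im=cv2.imread('pics/wrist5.png')[60:260,40:360]
cv2.imwrite('pics/w5.png',cv2.resize(im,None,fx=2.5,fy=2.5))
E
```

```text
t: 7.18
tool_pos: [0.4776, -0.0586, 0.2074]
orientation: [-3.108, 0.454, -0.017]
force: [0.7, 0.3, 1.5]
opening: 0.0006
t 7.1833 tool [ 0.4776 -0.0586  0.2074] tray [-0.0105 -0.0204  0.2074] F [0.6898 0.2874 1.4964] op 0.0005577507862415465
tray x in tool frame angle -0.00010540259892371148
axes x [ 0.9582 -0.2861  0.011 ] y [-0.2861 -0.9582 -0.0017] z [ 0.011  -0.0015 -0.9999]
```

View pics/w5.png

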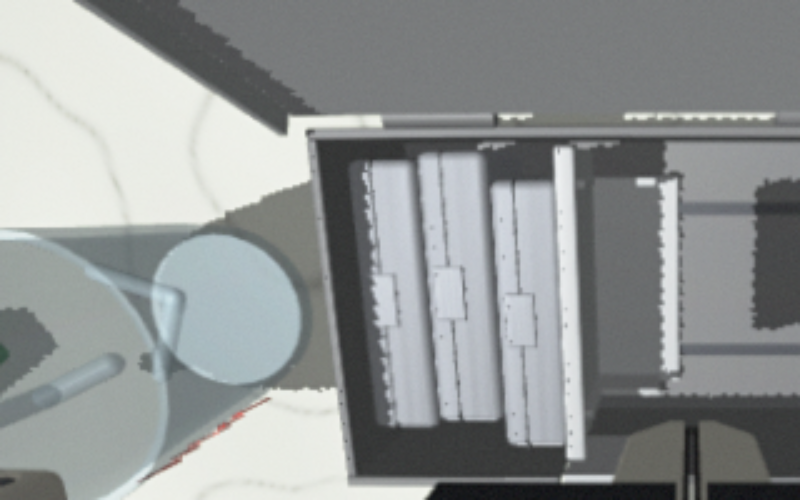

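```bash
python3 - <<'E'
from nav import *
c=camera_params('wrist')
F=lambda p:(40+p[0]/2.5,60+p[1]/2.5)
for n,p,z in [('wall BL',(310,132),.09),('wall FL',(350,480),.09),('tin1 L',(352,164),.07),('tin1 Lfront',(382,424),.07),('tin1 R',(418,164),.07),('tin2 L',(421,156),.07),('tin2R',(485,155),.07),('tin3 L',(492,184),.07),('tin3 R',(553,184),.07),('divF',(555,148),.08),('divB',(577,148),.08),('divBfront',(585,460),.08)]:
    print(n,w2tray(atz(c,F(p),z)))
read_camera('top');read_camera('wrist');r=tip_of('wrist','divider_top');print([(a['pixel'],a['confidence'],w2tray(atz(c,a['pixel'],.08))) for a in r])
E
```

```text
wall BL [0.0669 0.1167 0.09  ]
wall FL [-0.068  0.118  0.09 ]
tin1 L [0.0554 0.1117 0.07  ]
tin1 Lfront [-0.0515  0.1112  0.07  ]
tin1 R [0.0552 0.0859 0.07  ]
tin2 L [0.0581 0.0844 0.07  ]
tin2R [0.0584 0.0596 0.07  ]
tin3 L [0.0474 0.0576 0.07  ]
tin3 R [0.0473 0.0339 0.07  ]
divF [0.0608 0.0308 0.08  ]
divB [0.0607 0.0226 0.08  ]
divBfront [-0.0632  0.0241  0.08  ]
[([266.9, 179.8], 0.63, array([0.0039, 0.0285, 0.08  ]))]
```

```bash
python3 -m creep '[[0,0,-0.03,0,255],[0,0,-0.04,0,255],[0,0,-0.035,0,255],[0,0,-0.01,0,255],[0.02,0,0,0,255],[0.03,-0.01,0,0,255],[0.035,-0.01,0,0,255],[0.035,0,0,0,255],[0.035,0,0,0,255],[0.035,0,0,0,255],[0,0,0,0,255]]'; python3 - <<'E'
from nav import *
where();togo((.18,0,.205))
for n in ("side","wrist"): cv2.imwrite(f'pics/{n}6.png',read_camera(n)[:,:,::-1])
im=cv2.imread('pics/side6.png')[50:270,200:450]
cv2.imwrite('pics/m6.png',np.hstack([cv2.resize(im,None,fx=1.6,fy=1.6,interpolation=cv2.INTER_CUBIC),cv2.resize(cv2.imread('pics/wrist6.png'),(563,352))[:,:390]]))
E
```

```text
t: 8.3
tool_pos: [0.6645, -0.0945, 0.3063]
orientation: [-3.108, 0.456, 0.017]
force: [0.1, -1.0, -2.2]
opening: 0.0006
t 8.3 tool [ 0.6645 -0.0945  0.3063] tray [ 0.1789 -0.0014  0.3063] F [ 0.1206 -1.0067 -2.1698] op 0.000574118121547216
tray x in tool frame angle -0.001079896137867075
axes x [ 0.9579 -0.287  -0.0105] y [-0.287  -0.9579  0.0008] z [-0.0103  0.0023 -0.9999]
togo tool frame [ 0.0022 -0.0015  0.1013]
```

View pics/m6.png

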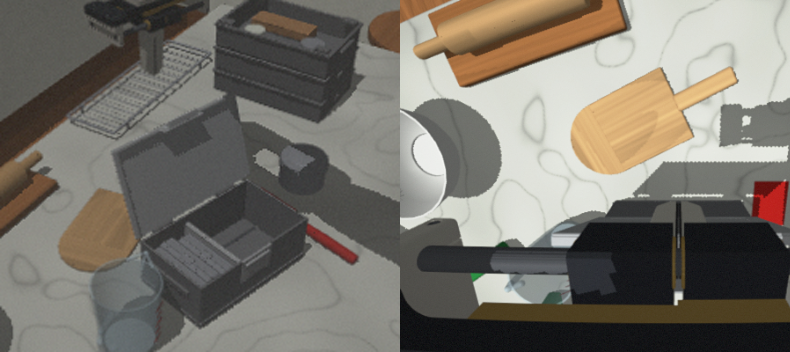

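```bash
python3 -m creep '[[0,0,0.03,0,255],[0,0,0.035,0,255],[0,0,0.03,0,255],[0,0,0.007,0,255],[-0.015,0,0,0,255],[-0.015,0,0,0,255],[-0.01,0,0,0,255],[-0.01,0,0,0,255],[-0.01,0,0,0,255],[-0.01,0,0,0,255]]'; python3 - <<'E'
from nav import *
where()
cv2.imwrite('pics/side7.png',cv2.resize(read_camera('side')[50:270,200:450,::-1],None,fx=2,fy=2))
E
```

```text
t: 9.23
tool_pos: [0.5943, -0.0728, 0.2159]
orientation: [3.108, -0.454, 0.005]
force: [1.4, -0.1, -0.1]
opening: 0.0004
t 9.2333 tool [ 0.5943 -0.0728  0.2159] tray [ 0.1054 -0.0007  0.2159] F [ 1.3756 -0.1438 -0.1054] op 0.00040129447156801127
tray x in tool frame angle -0.00021859074105824676
axes x [ 0.9582 -0.2862  0.0029] y [-0.2862 -0.9582 -0.0003] z [ 0.0029 -0.0005 -1.    ]
```

View pics/side7.png

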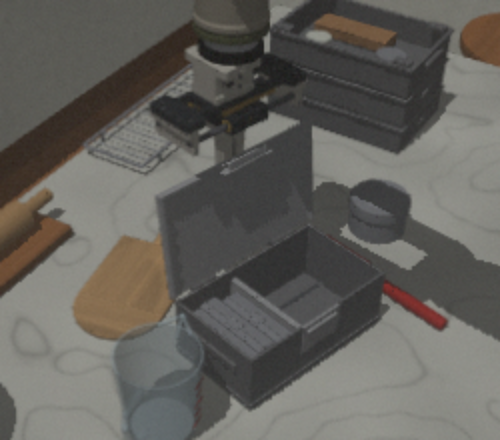

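```bash
python3 -m creep '[[-0.012,0,0.002,0,255],[-0.012,0,0.002,0,255],[-0.012,0,0.002,0,255],[-0.012,0,0.002,0,255],[-0.012,0,0.003,0,255],[-0.012,0,0.003,0,255],[-0.012,0,0.003,0,255],[-0.012,0,0.003,0,255]]'; python3 - <<'E'
from nav import *
where()
cv2.imwrite('pics/side8.png',cv2.resize(read_camera('side')[50:270,200:450,::-1],None,fx=2,fy=2))
E
```

```text
t: 9.95
tool_pos: [0.5024, -0.0454, 0.1949]
orientation: [-3.109, 0.454, -0.003]
force: [-0.1, 0.2, 0.8]
opening: 0.0007
t 9.95 tool [ 0.5024 -0.0454  0.1949] tray [ 0.0095 -0.0007  0.1949] F [-0.136   0.2036  0.8394] op 0.0006916399581535976
tray x in tool frame angle -0.0003106610408522829
axes x [ 0.9582 -0.2862  0.002 ] y [-0.2862 -0.9582 -0.0003] z [ 0.002  -0.0003 -1.    ]
```

View pics/side8.png

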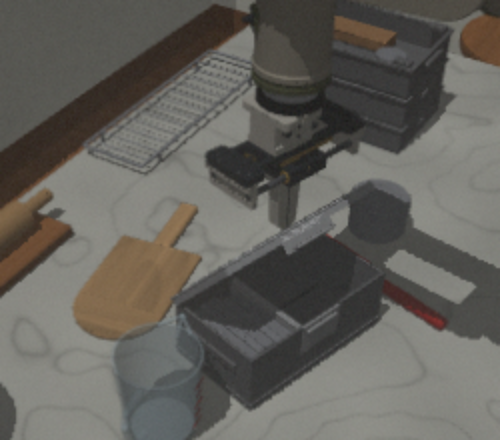

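```bash
python3 -m creep '[[-0.012,0,0,0,255],[-0.012,0,0,0,255],[-0.01,0,-0.01,0,255],[-0.01,0,-0.01,0,255],[-0.01,0,0,0,255],[-0.01,0,0,0,255],[0,0,0,0,255],[0,0,0,0,255],[0,0,0,0,255],[0,0,0,0,255]]'; python3 - <<'E'
from nav import *
where();togo((-.064,0,.115))
cv2.imwrite('pics/side9.png',cv2.resize(read_camera('side')[50:270,200:450,::-1],None,fx=2,fy=2))
E
```

```text
t: 10.83
tool_pos: [0.4419, -0.0274, 0.2139]
orientation: [-3.108, 0.455, -0.001]
force: [-0.3, -0.1, 1.0]
opening: 0.0005
t 10.8333 tool [ 0.4419 -0.0274  0.2139] tray [-0.0536 -0.0008  0.2139] F [-0.3323 -0.0817  1.0293] op 0.0004951782380368447
tray x in tool frame angle -0.00047072405453982974
axes x [ 0.9581 -0.2864  0.0005] y [-0.2864 -0.9581 -0.0001] z [ 0.0005 -0.     -1.    ]
togo tool frame [-0.0105 -0.0007  0.0989]
```

View pics/side9.png

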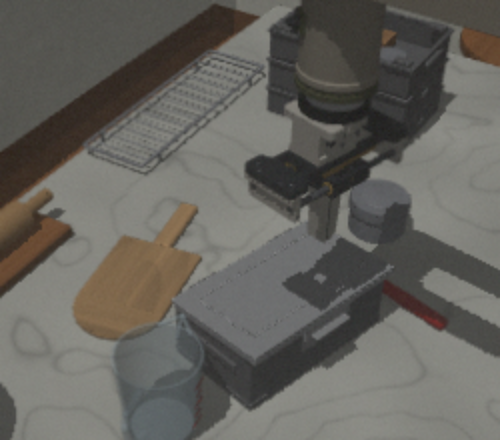

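```bash
python3 -m creep '[[-0.012,0,0.02,0,255],[0,0,0.03,0,255],[0,0,0.025,0,255],[0,0,0.01,0,255],[0,0,0.004,0,255],[0,0,0.003,0,255],[0,0,0.003,0,255],[0,0,0,0,255]]';python3 -m creep '[[0,0,0.003,0,255],[0,0,0.003,0,255],[0,0,0.002,0,255],[0,0,0,0,255]]'; python3 - <<'E'
from nav import *
where()
E
```

```text
t: 11.55
tool_pos: [0.4308, -0.024, 0.1195]
orientation: [3.108, -0.455, 0.002]
force: [-0.8, -1.5, -0.1]
opening: 0.0003
t: 11.88
tool_pos: [0.4311, -0.024, 0.1118]
orientation: [3.108, -0.455, 0.004]
force: [1.5, -0.4, 2.5]
opening: 0.0007
t 11.8833 tool [ 0.4311 -0.024   0.1118] tray [-0.065  -0.0006  0.1118] F [ 1.4803 -0.3563  2.5064] op 0.0007484737340931784
tray x in tool frame angle -0.0003888198679675968
axes x [ 0.9581 -0.2863  0.0025] y [-0.2863 -0.9581 -0.0003] z [ 0.0025 -0.0004 -1.    ]
```

```bash
python3 -m creep '[[0,0,0.003,0,255],[0,0,0.002,0,255],[0,0,0,0,255]]';python3 -m creep '[[0,0,0.002,0,255],[0,0,0.002,0,255],[0,0,0,0,255]]';python3 -m creep '[[0,0,0.001,0,255],[0,0,0,0,255],[0,0,0,0,255]]'
```

```text
t: 12.13
tool_pos: [0.4298, -0.0238, 0.1053]
orientation: [-3.109, 0.455, 0.001]
force: [-1.2, -0.5, 1.0]
opening: 0.0007
t: 12.38
tool_pos: [0.4301, -0.0238, 0.1046]
orientation: [3.108, -0.454, -0.001]
force: [-15.7, 2.1, 31.1]
opening: 0.0003
t: 12.63
tool_pos: [0.4302, -0.0238, 0.1044]
orientation: [3.108, -0.454, -0.001]
force: [-20.7, 3.0, 40.4]
opening: 0.001
```

```bash
python3 -m creep '[[0,0,-0.004,0,255],[0,0,-0.02,0,255],[0,0,-0.04,0,255],[0,0,-0.04,0,255],[0,0,-0.04,0,255],[0,0,-0.02,0,255],[0,0,0,0,255]]'; python3 - <<'E'
from nav import *
s,M=where()
c=camera_params('wrist');ct=camera_params('top');cs=camera_params('side')
for n in ("side","wrist","top"): cv2.imwrite(f'pics/{n}10.png',read_camera(n)[:,:,::-1])
obs=[]
for n,cp in(("side",cs),("top",ct),("wrist",c)):
    for a in tip_of(n,"lid_edge")[:2]: print(n,a['pixel'],a['confidence'],w2tray(atz(cp,a['pixel'],.094)))
im=cv2.imread('pics/side10.png')[130:270,270:410]
cv2.imwrite('pics/m10.png',np.hstack([cv2.resize(im,(400,400),interpolation=cv2.INTER_CUBIC),cv2.resize(cv2.imread('pics/wrist10.png'),(640,400))[:,:400]]))
for z in (.094,.104):print(project(cs,[tray2w((-.0795,y,z)) for y in(-.124,0,.124)]))
E
```

```text
t: 13.22
tool_pos: [0.4326, -0.0243, 0.2708]
orientation: [3.108, -0.454, 0.015]
force: [1.4, -0.5, 0.4]
opening: 0.0008
t 13.2167 tool [ 0.4326 -0.0243  0.2708] tray [-0.0634 -0.0004  0.2708] F [ 1.3545 -0.5287  0.3585] op 0.0007685731536988569
tray x in tool frame angle -0.0003624482921227374
axes x [ 0.9581 -0.2863  0.0095] y [-0.2863 -0.9581 -0.0011] z [ 0.0094 -0.0017 -1.    ]
side [367.0, 207.5] 0.56 [-0.0819 -0.007   0.094 ]
top [344.5, 242.9] 0.71 [-0.0886 -0.0029  0.094 ]
wrist [520.7, 71.9] 0.31 [ 0.0609 -0.2191  0.094 ]
[[396.9155 186.4537]
 [364.3349 208.3112]
 [327.668  232.8357]]
[[397.4264 183.5294]
 [364.6834 205.3461]
 [327.7993 229.8537]]
```

View pics/m10.png

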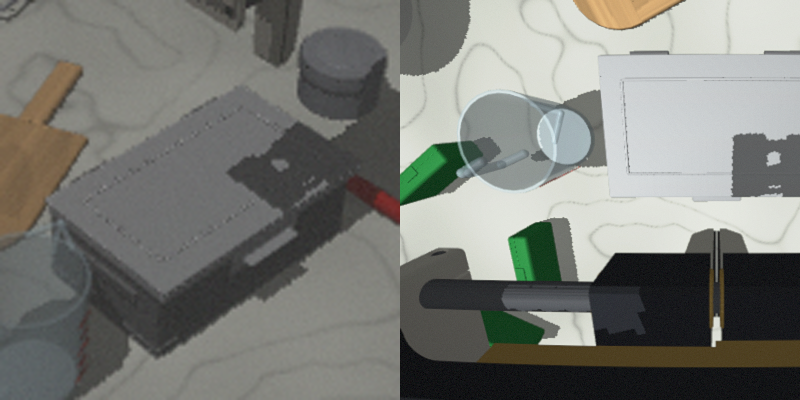

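```bash
python3 -m creep '[[0,0,0.04,0,255],[0,0,0.04,0,255],[0,0,0.04,0,255],[0,0,0.03,0,255],[0,0,0.006,0,255],[0,0,0.003,0,255],[0,0,0,0,255]]';python3 -m creep '[[0,0,0.002,0,255],[0,0,0.001,0,255],[0,0,0,0,255]]';python3 -m creep '[[0,0,0.0015,0,255],[0,0,0.0015,0,255],[0,0,0,0,255]]'
```

```text
t: 14.1
tool_pos: [0.4279, -0.0235, 0.1052]
orientation: [3.108, -0.454, -0.009]
force: [-1.6, -0.3, 1.6]
opening: 0.0004
t: 14.35
tool_pos: [0.4287, -0.0236, 0.1046]
orientation: [3.108, -0.454, -0.006]
force: [-18.9, 3.2, 31.3]
opening: 0.0004
t: 14.6
tool_pos: [0.4289, -0.0236, 0.1041]
orientation: [3.108, -0.454, -0.006]
force: [-31.4, 4.2, 56.0]
opening: 0.0005
```

```bash
python3 -m creep '[[0,0,-0.005,0,255],[0,0,-0.02,0,255],[0,0,-0.04,0,255],[0,0,-0.04,0,255],[0,0,-0.04,0,255],[-0.04,0.02,0,0,255],[-0.04,0.04,0,0,255],[-0.02,0.04,0,0,255],[0,0.04,0,0,255],[0,0.04,0,0,255],[0,0,0,0,255]]'; python3 - <<'E'
from nav import *
where()
for n in ("side","top"): cv2.imwrite(f'pics/{n}11.png',read_camera(n)[:,:,::-1])
im=cv2.imread('pics/side11.png')[130:270,270:410]
cv2.imwrite('pics/m11.png',np.hstack([cv2.resize(im,(400,400),interpolation=cv2.INTER_CUBIC),cv2.resize(cv2.imread('pics/top11.png')[90:290,220:500],(400,286)).copy() if 0 else cv2.resize(cv2.imread('pics/top11.png')[90:290,240:440],(400,400))]))
E
```

```text
t: 15.52
tool_pos: [0.2978, -0.1635, 0.2444]
orientation: [3.104, -0.468, -0.002]
force: [-0.2, 0.1, -0.1]
opening: 0.0003
t 15.5167 tool [ 0.2978 -0.1635  0.2444] tray [-0.1528 -0.1724  0.2444] F [-0.1932  0.0992 -0.0814] op 0.00031779536288956985
tray x in tool frame angle -0.009588152686948613
axes x [ 0.9555 -0.2951 -0.0006] y [-0.2951 -0.9555  0.0028] z [-0.0014 -0.0025 -1.    ]
```

View pics/m11.png

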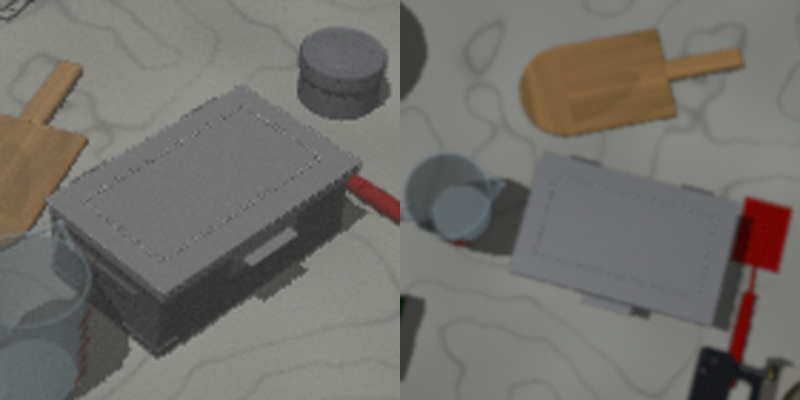

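The lid lies flat. Its front corner in the side view, at about (328, 233), fits a height of 94 mm. The jug, lifter, spatula and round tin are where they started, and the arm is clear.

```bash
python3 -c "
from plant import *
print(close_job())"
```

```text
the job is handed in; nothing more can be done
None
```

I packed the three tins against the tray's end wall, shut the lid past its catch and handed the job in at about 15.5 s. No verdict was reported.

- **Divider:** I pushed it with the closed fingers until the force rose sharply to about 20 N. The wrist view then put it at about 0.071–0.072 m, with the tins side by side against the wall. I could not check the tins again once the lid was over them.
- **Lid:** I brought it over from behind, let it sink onto the catch and pressed the front edge.
    - **Press:** The edge stopped hard with the fingertips at about 93.5 mm.
    - **Second touch:** After backing off, it met the same stop with no give, peaking at 56 N at the wrist (limit 120 N).
    - **Pictures:** The side view also fits a 94 mm shut height.
- **Bystanders:** None appeared to have moved in the last pictures, and the arm was clear of everything.
- **Checks that disagreed:**
    - **Tray outline:** The top view's hand-picked tray corners were off by up to 2 pixels. The wrist view confirmed the tray's position to about 3 mm.
    - **Lid edge detection:** In the last wrist picture the detector gave a low-confidence (0.31) wrong spot for the lid edge, which I ignored. Its top-view point was about 9 mm too far forward.
    - **Divider detection:** After the push, its wrist-view point for the divider's top edge came out about 4–6 mm further along than the edge I measured.

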